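# Tighten the water filter's nut with the click wrench

### The job

Take the torque wrench from the cork mat, set its ring fully down over the hexagonal nut on top of the water filter, and turn it clockwise (seen from above) until the wrench clicks over, that is, its handle folds clearly at the neck; stop there and do not force the handle on to the end of its fold. Then take the wrench off, leaving the nut tight, and lay it flat on the mat again. Leave the tin, the garlic and the lemon alone.

Things in the scene. Friction and masses are not known exactly. Their poses are not given: they have to be found in the camera images.
- nut_seat (a point): Centre of the round flange (76 mm across) on top of the water filter: a squat steel can, 128 mm across, 74 mm high, fixed on the worktop, with two short pipe stubs low on its sides (up to 95 mm from its axis). The point is on the axis at the flange's upper face, 74 mm above the worktop, where the nut stands and the wrench's ring comes to rest; z up.
- hex (a point): Brass hexagonal nut: 48 mm across flats, 55.4 mm over corners, 24 mm high, its top bevelled over the last 7 mm to 43 mm over corners; a 14 mm stud stands 7 mm out of it. The point is on its axis at the underside. x (level, turns with the nut) points at a corner; the others follow every 60 degrees; z up.
- nut (a joint): Turn of the nut, rad, growing clockwise seen from above. It starts between -0.75 and -0.55, turns stiffly (0.22 N m) and meets its seat at a different, unseen angle each time, anywhere from -0.25 to +0.25; the seat yields up to 0.07 rad under the wrench's full torque and springs back by as much when let off.
- wrench_head (a point): Torque wrench, about 0.36 kg, 248 mm long: steel ring, neck with a pin, dark rubber handle. The point is the centre of the ring's hexagonal through-hole (51 mm across flats), at its underside; ring 24 mm high, 67 mm wide. x points along the unfolded handle and at a corner of the hole, so it fits with x along any nut corner (7 degrees of play either way); z up.
- wrench_pin (a point): Upright pin at the wrench's neck, 49 mm from the hole's centre along x; the point is at the ring's underside. A preloaded spring keeps the handle straight until the torque about the pin passes 0.6 N m (9 N across the handle at the grip point); then it folds clockwise at nearly constant force (10.5 N at 0.17 rad) to a hard stop at 0.35 rad; let off, it springs straight.
- wrench_grip (a point): Grip point of the handle, near the wrench's balance: 115 mm from the hole's centre, 66 mm from the pin, half-way up (12 mm). The rubber grip is 24 mm wide and high and runs from 89 to 204 mm from the hole's centre; its underside is level with the ring's. x along the handle, away from the ring; z up.
- wrench_end (a point): Middle of the handle's free end: 204 mm from the hole's centre, 155 mm from the pin, half-way up; x along the handle, away from the ring. On the nut, the wrench has clicked when the handle is folded 0.10 rad or more; beyond 0.30 rad it is forced.
- mat: Cork mat fixed on the worktop, 290 mm (its x) by 150 mm (its y), 5 mm thick; origin at the centre of its underside. At first the wrench lies along it, ring towards its -x end; at the end ring and handle end must both be over the mat. (A wall cabinet hangs 0.42 m above the far right of the worktop, its front about 0.57 m ahead of the robot: keep the wrist clear of it.)
- tin: Bystander: short food tin, 75 mm across, 58 mm high; origin at the centre of its underside.
- garlic: Bystander: garlic bulb, 56 mm; origin at the centre of its underside.
- lemon: Bystander: lemon, 71x53x51 mm; origin at the centre of its underside.
Not all that is in view belongs to the job. What is shaped like the part that bears wrench_head but green is not meant.

How it is judged (in metres and radians):
On the way, in this order (a step that is already met when the one before it is completed fails the run):
1. the wrench's ring sits fully down over the nut (horizontal distance between wrench_head and nut_seat below 0.005 m and z of wrench_head in the frame of nut_seat below 0.006 m and angle between wrench_head's own z axis and vertical below 0.12 rad), for 0.1 s.
2. on the nut, the wrench clicks: its handle folds clockwise at the neck by at least 0.10 rad (its end 15.5 mm out of line) (horizontal distance between wrench_head and nut_seat below 0.006 m and z of wrench_head in the frame of nut_seat below 0.01 m and y of wrench_end in the frame of wrench_head below -0.0155 m and value of joint nut above -0.3 rad), for 0.05 s.
At the end, for the whole second after the job is handed in: The wrench lies still and flat (within 0.08 rad, its underside within 4 mm of the mat's top) on the mat, the centre of its ring and the end of its handle both over the mat, its handle sprung back straight (end within 8 mm of line); the nut is left tight and at rest (its joint above -0.30 rad) (x of wrench_head in the frame of mat between -0.145 and 0.145 m and y of wrench_head in the frame of mat between -0.075 and 0.075 m and x of wrench_end in the frame of mat between -0.145 and 0.145 m and y of wrench_end in the frame of mat between -0.075 and 0.075 m and z of wrench_head in the frame of mat below 0.009 m and angle between wrench_head's own z axis and vertical below 0.08 rad and y of wrench_end in the frame of wrench_head above -0.008 m and velocity of joint nut below 0.05 rad/s and value of joint nut above -0.3 rad and linear speed of wrench below 0.02 m/s); the robot touches nothing.
It fails at once if the handle is forced on towards the end of its fold (beyond 0.30 rad: its end 45.8 mm out of line): the nut is overtightened (y of wrench_end in the frame of wrench_head below -0.0458 m).
It fails at once if a bystander is moved by more than 20 mm (distance of any of tin, garlic, lemon from where it was at the start of the episode above 0.02 m).
It also fails if it takes over 72 s, if anything falls off the work surface, if the arm or the gripper's body presses on something with over 40 N, if the wrist force passes 120 N, or if a joint passes its speed limit or range.

### The arm

A 6-joint arm with a two-finger parallel gripper is mounted at the origin on the work surface; the furniture and walls round the work are solid. World frame = base frame: x ahead of the robot, y to its left, z up, the work surface at z = 0. Lengths are in m, angles in degrees, forces in N, time in s.
With the tool pointing down it reaches from about 0.325 to 0.775 m from the base axis. Payload 5.5 kg.
Tool frame: the origin (TCP) lies at the centre of the arm's flange, where the gripper is bolted on; the fingertips stand 182 mm ahead of it and the grasp point (between the pads) lies 163 mm ahead of it; z points along the fingers, y is the line along which they close (so a half turn about z gives the same grasp; the last joint's range is limited). The gripper opens to 88 mm and grips with 3 to 60 N. Pads are 20 mm wide; open, the fingers measure 115 mm over their backs; the gripper's body (75 mm by 178 mm) begins 61 mm behind the grasp point.
Start: joints at [-75.499, 5.22, 70.514, -0, 104.267, -3.249], TCP at [0.183, -0.571, 0.405] pointing down, gripper open.
Joint ranges: [-164.24, 164.24], [-49.07, 125.15], [9.68, 141.18], [-86.29, 266.29], [3.28, 154.24], [-151.56, 151.56]. Speed limits (degrees/s): [147.25, 147.25, 172.46, 180, 180, 180].

### API

Orientations are given as [roll, pitch, yaw] about the fixed x, y, z axes, in that order (R = Rz(yaw) Ry(pitch) Rx(roll)).
In Python, from station import r gives the robot as it stands. The module is installed in compiled form; this text tells all that it offers. Calls block until the motion is done:
- r.reach(position, orientation): joint-space move of the TCP to a pose.
- r.servo_line(position, rotation=None, speed=0.15): straight line of the TCP; rotation=None keeps the orientation; speed is the mean speed in m/s.
- r.move_joints(angles): joint-space move.
- r.let_go() and r.grab(squeeze=None): open the fingers fully, or close them until they stop; squeeze is the grip in N (None keeps the last).
- r.wait(seconds).
- r.inverse_kinematics(position, orientation): joint angles nearest the present ones, or None.
- r.sense(): the state.
- r.snapshot(name): name is "side" or "top"; returns a dict with "frame" (400x640x3 uint8, red, green, blue), "fx", "fy", "cx", "cy" (pixels), "R" (3x3) and "t" (3): a world point X has camera coordinates R X + t. Camera axes: x right, y down, z forward; pixel columns grow to the right and rows downward; lengths in m; the calibration is good to about 2 mm. A picture is of the moment at which its call begins. There is no depth.
A pose or a line that the arm cannot do raises r.IKError and nothing moves.
- r.hand_in(): hands the job in; it is judged then, once.
The state is a dict: "clock": time; "joints": joint angles; "joint_vel": joint speeds; "joint_torque": joint torques, N m; "tcp_pos": TCP position; "orientation": TCP orientation; "contact_force": force on the tool from outside, world axes, zero at the start; "torque": the same for the moment, N m; "opening": finger opening in m; "gripper_force": force on a finger pad.
Only numpy, scipy, OpenCV 4.12 (cv2) and the standard library are available. Lean on these libraries where they do the work, as an engineer would, in place of code of your own. Each camera call takes 0.05 s, during which the arm holds its last target. There are 200 camera calls.

## Working session

There is one attempt and no reset: what is moved stays moved. The work goes in short steps, each a Python script; the robot and the scene stay as the last script left them, time stands still between calls to the robot, and variables do not carry over. Pictures are saved under pics/ and viewed, at most 10 in all, crops included, and the job is handed in when it is done.

```bash
mkdir -p pics; python3 - <<'E'
from station import r
import cv2,pickle,numpy as np
d={}
for n in("top","side"):
    s=r.snapshot(n); d[n]=s; cv2.imwrite(f"pics/{n}0.png",s["frame"][:,:,::-1])
    print(n,s["fx"],s["fy"],s["cx"],s["cy"],np.round(s["R"],3).tolist(),np.round(s["t"],3), np.round(-np.array(s["R"]).T@s["t"],3))
pickle.dump(d,open("s0.pkl","wb")); print(r.sense())
E
```

```text
top 425.21421970295916 425.21421970295916 321.3563149154621 206.0628225298182 [[-0.018, -1.0, -0.026], [-0.987, 0.022, -0.159], [0.16, 0.022, -0.987]] [0.01  0.521 1.201] [ 0.322 -0.028  1.268]
side 361.93678930152623 361.93678930152623 322.92641755001046 199.22382880350912 [[-0.999, 0.031, -0.017], [0.033, 0.648, -0.761], [-0.013, -0.761, -0.649]] [0.528 0.052 1.048] [0.54  0.747 0.728]
{'clock': 0.1, 'joints': array([-7.54985563e+01,  5.25820331e+00,  7.05744424e+01, -1.52796690e-03,
        1.04265968e+02, -3.24866158e+00]), 'joint_vel': array([-0.00145276, -0.10819667, -0.09954811,  0.0649368 ,  0.05920413,
        0.01801447]), 'joint_torque': array([ 3.60323982e-03, -4.47855699e+01, -4.07569206e+01,  7.02240667e-02,
        2.84941663e-02, -1.19160118e-04]), 'tcp_pos': array([ 0.18292703, -0.57148973,  0.40363115]), 'orientation': array([-1.79901461e+02, -4.10928259e-03,  1.77497265e+01]), 'contact_force': array([-0.36787528, -0.30093879, -0.37922511]), 'torque': array([-0.05423679,  0.05406442, -0.02227943]), 'gripper_force': 0.0, 'opening': 0.08781265791466057}
```

View pics/top0.png

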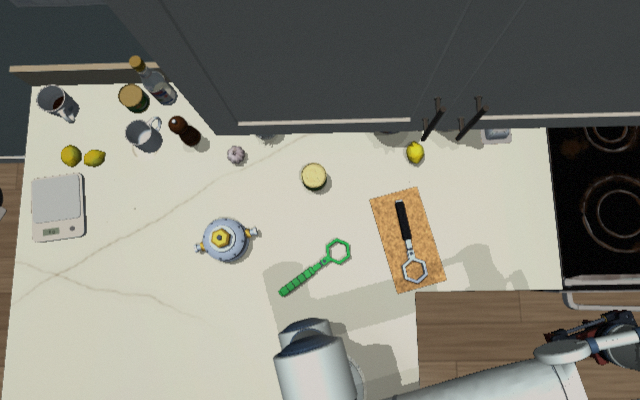

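View pics/side0.png

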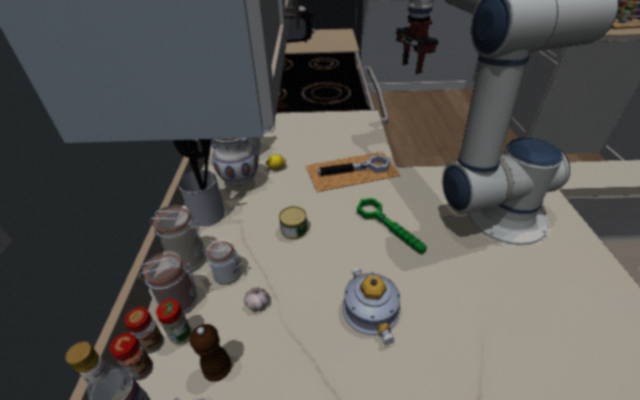

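In the top view the candidates for the wrench are the steel ring with a black handle on the cork mat, with its ring at (414,271) and handle end near (402,203), and the green one, ring at (338,251). The one on the mat fits: it is steel, has a rubber handle and lies on cork. Green is excluded. The filter is at (226,240), with its brass nut at about (221,238). I'll confirm this in an enlarged crop.

```bash
cat > h.py <<'E'
import numpy as np,cv2
def ray(s,u,v,z):
    R=np.array(s["R"]);t=np.array(s["t"]);c=-R.T@t
    d=R.T@np.array([(u-s["cx"])/s["fx"],(v-s["cy"])/s["fy"],1.]); return (c+d*(z-c[2])/d[2])
def proj(s,X):
    p=np.array(s["R"])@np.array(X)+np.array(s["t"]);return np.array([s["fx"]*p[0]/p[2]+s["cx"],s["fy"]*p[1]/p[2]+s["cy"]])
E
python3 - <<'E'
import pickle,cv2,numpy as np
from h import *
s=pickle.load(open("s0.pkl","rb"));t=s["top"]["frame"];q=s["side"]["frame"]
a=cv2.resize(t[205:275,185:265],(400,350),interpolation=cv2.INTER_CUBIC)
b=cv2.resize(t[180:300,365:450],(400,565)[:2],interpolation=cv2.INTER_CUBIC)
a2=cv2.resize(q[265:325,335:415],(400,215*0+300-85),interpolation=cv2.INTER_CUBIC)
cv2.imwrite("pics/crop1.png",np.hstack([np.vstack([a,a2]),b])[:,:,::-1])
hsv=cv2.cvtColor(t,cv2.COLOR_RGB2HSV)
print("nut px",hsv[238,221],hsv[230,221],hsv[246,221],hsv[238,213],"cork",hsv[200,385],"ring",hsv[281,414],hsv[271,403],"hole",hsv[270,414],"handle",hsv[220,403])
E
```

```text
nut px [ 27 132  85] [ 25 158 176] [ 21 164 109] [ 27 149 212] cork [ 17 128 204] ring [106  44 173] [ 93  22 104] hole [ 17 135 174] handle [105  35  29]
```

View pics/crop1.png

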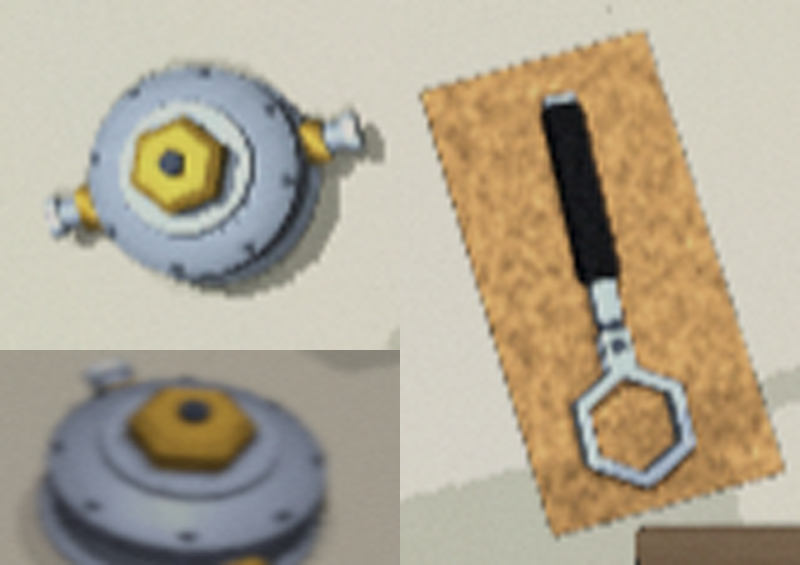

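The crop confirms it: steel hexagonal ring, necked pin and black grip on cork. The nut is brass, with its stud at about (219,237). Next I'll measure these.

```bash
cat > meas.py <<'E'
import pickle,cv2,numpy as np
from h import *
K=8
def up(s,box):
    u0,u1,v0,v1=box; return cv2.resize(s["frame"][v0:v1,u0:u1],None,fx=K,fy=K,interpolation=cv2.INTER_CUBIC)
def px(c,box): return (c+0.5)/K-0.5+np.array([box[0],box[2]])
def big(m):
    cs,_=cv2.findContours(m.astype(np.uint8),cv2.RETR_EXTERNAL,cv2.CHAIN_APPROX_NONE);return max(cs,key=cv2.contourArea)
def world(s,c,box,z): return np.array([ray(s,*p,z)[:2] for p in px(c.reshape(-1,2).astype(float),box)])
def hexang(W):
    P=cv2.convexHull((W*1e4).astype(np.float32))[:,0]; P=cv2.approxPolyDP(P,15,True)[:,0]
    e=np.roll(P,-1,0)-P;a=np.arctan2(e[:,1],e[:,0]);L=np.hypot(*e.T)
    z=(L*np.exp(6j*a)).sum(); return np.degrees(np.angle(z)/6)%60, abs(z)/L.sum()   # corner dir = edge dir mod 60
def nut(s,box):
    h=cv2.cvtColor(up(s,box),cv2.COLOR_RGB2HSV);m=(h[...,0]>14)&(h[...,0]<34)&(h[...,1]>95)
    m=cv2.morphologyEx(m.astype(np.uint8),cv2.MORPH_CLOSE,np.ones((9,9)))
    return world(s,big(m),box,0.088)
def flange(s,box,a):  # outer circle of nut region
    pass
E
python3 - <<'E'
from meas import *
s=pickle.load(open("s0.pkl","rb"))
T,S=s["top"],s["side"]
for n,b in(("top",(205,236,222,255)),("side",(355,395,268,302))):
    W=nut(s[n],b);c=W.min(0)/2+W.max(0)/2;print(n,"nut",c,np.ptp(W,axis=0),hexang(W))
for n,b,g in(("top",(212,228,230,245),0),("side",(366,382,268,283),0)):
    h=cv2.cvtColor(up(s[n],b),cv2.COLOR_RGB2HSV)
    m=(h[...,1]<100)&(h[...,2]<110) if n=="top" else (h[...,1]<100)&(h[...,2]<110)
    W=world(s[n],big(m),b,0.105);print(n,"stud",W.mean(0),np.ptp(W,axis=0))
# mat
b=(360,460,175,305);h=cv2.cvtColor(up(T,b),cv2.COLOR_RGB2HSV)
ck=(h[...,0]>8)&(h[...,0]<24)&(h[...,1]>85)&(h[...,2]>90)
c=big(ck);W=world(T,c,b,.005);print("mat",cv2.minAreaRect((W*1000).astype(np.float32)))
# hole: cork inside ring
b2=(400,428,254,286);h2=cv2.cvtColor(up(T,b2),cv2.COLOR_RGB2HSV)
hc=(h2[...,0]>8)&(h2[...,0]<24)&(h2[...,1]>75)
n,l,st,ce=cv2.connectedComponentsWithStats(hc.astype(np.uint8));k=l[17*K,14*K];cc=big(l==k)
for z in(.005,.029):
    W=world(T,cc,b2,z);print("hole",z,W.min(0)/2+W.max(0)/2,W.mean(0),np.ptp(W,axis=0),hexang(W))
# ring outer
b3=(400,430,252,288);h3=cv2.cvtColor(up(T,b3),cv2.COLOR_RGB2HSV)
# handle
hd=(h[...,2]<70);hd[:, :20*K]=0;c=big(hd);W=world(T,c,b,.027);r_=cv2.minAreaRect((W*1000).astype(np.float32));print("handle",r_,W.mean(0))
vx=cv2.fitLine((W*1000).astype(np.float32),cv2.DIST_L2,0,.01,.01).ravel();print(np.degrees(np.arctan2(vx[1],vx[0])))
# side view handle / ring
b=(305,400,145,190);h=cv2.cvtColor(up(S,b),cv2.COLOR_RGB2HSV)
c=big(h[...,2]<60);W=world(S,c,b,.022);print("handle side",cv2.minAreaRect((W*1000).astype(np.float32)))
E
```

```text
top nut [0.43036355 0.28282013] [0.05245456 0.05288739] (np.float32(50.89335), np.float32(0.7903369))
side nut [0.43008135 0.28636979] [0.05148139 0.05848076] (np.float32(51.118275), np.float32(0.62049097))
top stud [0.42983565 0.28211853] [0.01282405 0.01151615]
side stud [0.43007917 0.28516956] [0.01132457 0.00949272]
mat ((423.03009033203125, -251.05142211914062), (289.24609375, 149.3973388671875), 14.395685195922852)
hole 0.005 [ 0.33166971 -0.26728863] [ 0.33178209 -0.26756349] [0.05405027 0.0508315 ] (np.float32(10.844947), np.float32(0.9036845))
hole 0.029 [ 0.33148736 -0.26275185] [ 0.33159761 -0.2630215 ] [0.05302358 0.04986595] (np.float32(10.844947), np.float32(0.903685))
handle ((474.2482604980469, -238.25390625), (116.13484191894531, 27.28143310546875), 9.784804344177246) [ 0.47451372 -0.23769157]
10.183628
handle side ((476.5837097167969, -232.9047393798828), (120.14116668701172, 45.44392013549805), 10.52472972869873)
```

```bash
python3 - <<'E'
from station import r
from h import *
import pickle
yaw=10.2;d=np.array([np.cos(np.radians(yaw)),np.sin(np.radians(yaw))])
g=np.array([.3310,-.2632])+.115*d; print(g)
o=[180,0,yaw]
r.let_go()
r.reach([*g,.30],o); 
r.servo_line([*g,.195],speed=.15)
st=r.sense();print(st["tcp_pos"],st["orientation"],st["contact_force"])
r.servo_line([*g,.1895],speed=.03)
r.grab(50);st=r.sense();print(st["tcp_pos"],st["orientation"],st["contact_force"],st["opening"],st["gripper_force"])
r.servo_line([*g,.309],speed=.12);r.wait(.3)
st=r.sense();print(st["clock"],st["tcp_pos"],st["orientation"],st["contact_force"],st["torque"],st["opening"],st["gripper_force"])
d={n:r.snapshot(n) for n in("top","side")};pickle.dump((d,st),open("s1.pkl","wb"))
t=d["top"]["frame"][150:330,330:480];q=d["side"]["frame"][60:210,270:430]
cv2.imwrite("pics/lift.png",np.hstack([cv2.resize(t,(400,480)),cv2.resize(q,(400,480))])[:,:,::-1])
for a in(111,75,35):
    c=np.array([.43,.2835]);p=c+.115*np.array([np.cos(np.radians(a)),np.sin(np.radians(a))]);print(a,r.inverse_kinematics([*p,.258],[180,0,a]))
E
```

```text
[ 0.44418249 -0.24283525]
[ 0.44444352 -0.24321767  0.19604655] [ 1.79937371e+02 -6.51669775e-02  1.01795846e+01] [-0.31813389 -0.29478028  1.77154206]
[ 0.44418677 -0.24292006  0.18949166] [ 1.79983251e+02 -1.76639868e-03  1.02026549e+01] [ 0.52373775 -1.79378414 -0.65679515] 0.02353653214649687 49.99783158302307
5.5417 [ 0.4441381  -0.24279921  0.30849743] [-1.79964816e+02  3.69955140e-02  1.02008559e+01] [ 0.13735173  0.63873146 -3.82923627] [-0.01395877 -0.07560082 -0.00835437] 0.023448998975906146 49.99533534049988
111 [ 4.16165911e+01 -1.06114146e+00  9.18306658e+01 -2.54444375e-14
  8.92304756e+01  2.06165911e+01]
75 [ 3.74200450e+01  7.28125652e+00  8.31859949e+01 -2.54444375e-14
  8.95327485e+01  5.24200450e+01]
35 [ 3.05959238e+01  1.09423137e+01  7.91378880e+01 -2.54444375e-14
  8.99197984e+01  8.55959238e+01]
```

View pics/lift.png

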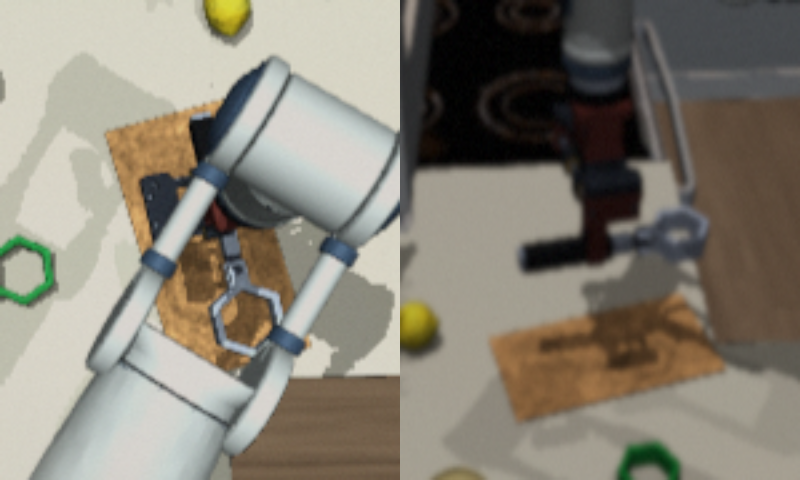

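The wrench is lifted and hangs level, and the grip held. I'll hover over the nut and compare ring and nut.

```bash
python3 - <<'E'
from station import r
from h import *
import pickle
a=np.radians(111);c=np.array([.43,.2835]);g=c+.115*np.array([np.cos(a),np.sin(a)])
r.reach([*g,.318],[180,0,111]);r.servo_line([*g,.300],speed=.08);r.wait(.4)
st=r.sense();print(st["clock"],st["tcp_pos"],st["orientation"],st["contact_force"],st["torque"])
d={n:r.snapshot(n) for n in("top","side")};pickle.dump((d,st),open("s2.pkl","wb"))
t=d["top"]["frame"][200:280,180:260];q=d["side"]["frame"][230:310,335:415]
cv2.imwrite("pics/hover.png",np.hstack([cv2.resize(x,(400,400),interpolation=cv2.INTER_CUBIC) for x in(t,q)])[:,:,::-1])
E
```

```text
8.6833 [0.38878008 0.39093693 0.3003072 ] [ 1.79971282e+02 -1.31485681e-02  1.11008376e+02] [ 0.20343338  0.28756565 -4.2329531 ] [ 0.05276003 -0.09173528  0.01898925]
```

View pics/hover.png

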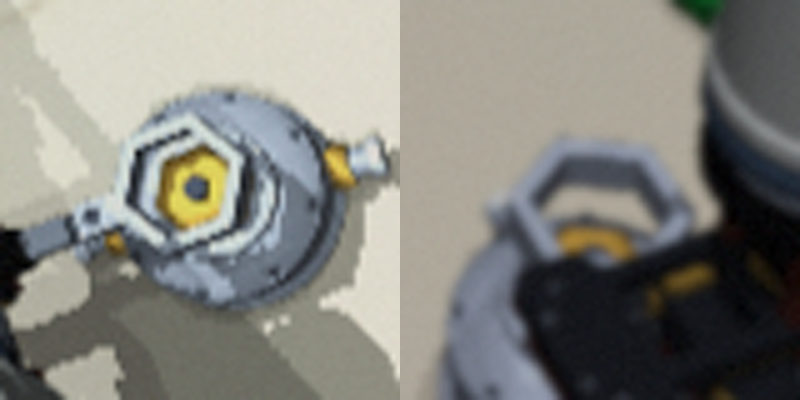

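The top view shows the ring around the nut with the stud at crop (198,187). The ring's outer corners are at about (190,112), (245,145), (240,222), (180,250), (122,220) and (120,150). I'll check that centre numerically.

```bash
python3 - <<'E'
from meas import *
d,st=pickle.load(open("s2.pkl","rb"));T=d["top"]
b=(200,232,219,254);U=up(T,b);h=cv2.cvtColor(U,cv2.COLOR_RGB2HSV)
# bore: inside of the bright ring top: flood from the stud over non-bright pixels
for thr in(185,200,215):
    m=(h[...,2]<thr)|(h[...,1]>60)
    n,l,s_,_=cv2.connectedComponentsWithStats(m.astype(np.uint8));k=l[int((237.4-219)*K),int((219.6-200)*K)]
    W=world(T,big(l==k),b,.1395);W=cv2.convexHull((W*1e4).astype(np.float32))[:,0]/1e4
    print(thr,"bore ctr",W.min(0)/2+W.max(0)/2,np.ptp(W,axis=0),hexang(W))
print("by eye",np.mean([ray(T,180+x/5-.4,200+y/5-.4,.1395)[:2] for x,y in((190,112),(245,145),(240,222),(180,250),(122,220),(120,150))],0))
m=(h[...,1]<90)&(h[...,2]<120);n,l,s_,ce=cv2.connectedComponentsWithStats(m.astype(np.uint8));k=l[int((237.4-219)*K),int((219.4-200)*K)]
if k:print("stud",ray(T,*px(ce[k],b),.105), s_[k])
b2=b;m=((h[...,0]>14)&(h[...,0]<34)&(h[...,1]>95));m[:, :10*K]=0
print("nut top",hexang(world(T,big(m),b,.098)))
E
```

```text
185 bore ctr [0.4299156 0.2814752] [0.09446147 0.08596022] (np.float32(31.824856), np.float32(0.12260436))
200 bore ctr [0.4299303  0.28148443] [0.09449089 0.0859787 ] (np.float32(33.68836), np.float32(0.11725482))
215 bore ctr [0.4300074  0.28220043] [0.09464511 0.0874107 ] (np.float32(4.7047625), np.float32(0.21591206))
by eye [0.42943722 0.28032811]
stud [0.42980415 0.2823183  0.105     ] [137 131  34  37 964]
nut top (np.float32(50.183815), np.float32(0.866354))
```

```bash
python3 - <<'E'
from station import r
from h import *
import pickle
g=np.array([.3888,.39193])
r.servo_line([*g,.288],speed=.06)
for z in np.arange(.284,.2555,-.003):
    r.servo_line([*g,z],speed=.04);st=r.sense()
    print(round(z,4),st["tcp_pos"].round(4),st["contact_force"].round(1),st["torque"].round(2))
    if st["contact_force"][2]>4:break
d={n:r.snapshot(n) for n in("top","side")};pickle.dump((d,st),open("s3.pkl","wb"));print(st["clock"])
t=d["top"]["frame"][200:280,180:260];q=d["side"]["frame"][250:330,335:415]
cv2.imwrite("pics/down.png",np.hstack([cv2.resize(x,(400,400),interpolation=cv2.INTER_CUBIC) for x in(t,q)])[:,:,::-1])
E
```

```text
0.284 [0.3887 0.3919 0.2837] [ 0.1  0.3 -3.1] [ 0.05 -0.07 -0.  ]
0.281 [0.3888 0.3919 0.2808] [ 0.2  0.4 -3.8] [ 0.05 -0.06  0.02]
0.278 [0.3888 0.3919 0.2777] [-0.3 -0.2 -3.7] [ 0.06 -0.1  -0.04]
0.275 [0.3887 0.3919 0.2747] [ 0.5 -0.5 -3.1] [ 0.14 -0.08 -0.01]
0.272 [0.3888 0.3919 0.2717] [-0.1  0.7 -3.8] [ 0.08 -0.08  0.02]
0.269 [0.3888 0.3919 0.2687] [-0.  -0.7 -4.2] [ 0.07 -0.07  0.01]
0.266 [0.3887 0.3919 0.2657] [ 0.4  0.5 -4.8] [ 0.09 -0.1  -0.03]
0.263 [0.3887 0.3919 0.2627] [ 0.8  0.5 -3.8] [ 0.07 -0.    0.02]
0.26 [0.3887 0.3919 0.2597] [ 0.5 -0.  -4.1] [ 0.09 -0.02 -0.01]
0.257 [0.3889 0.3921 0.2579] [-0.5  1.3  0.6] [-0.09 -0.12 -0.05]
11.6333
```

View pics/down.png

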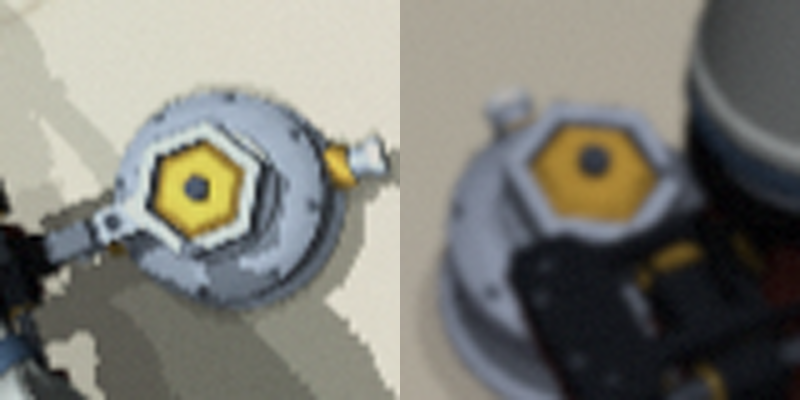

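Fully seated: the brass fills the hole in both views, and contact came at TCP z 0.258. Now I'll turn it with torque monitoring.

```bash
cat > turn.py <<'E'
from station import r
from h import *
import pickle
C=np.array([.430,.2843]);Z=.258
u=lambda a:np.array([np.cos(np.radians(a)),np.sin(np.radians(a))])
def go(th,phi=0,z=Z,sp=.05):   # ring angle th, fold phi (deg)
    p=C+.049*u(th)+.066*u(th-phi)
    r.servo_line([*p,z],[180,0,th-phi],speed=sp)
def M(n=6):
    L=[]
    for _ in range(n):
        r.wait(.02);s=r.sense();F=s["contact_force"];q=s["tcp_pos"][:2]-C
        L.append([q[0]*F[1]-q[1]*F[0]+s["torque"][2],*F,s["torque"][2]])
    return np.mean(L,0)
E
python3 - <<'E'
from turn import *
th=111;go(th)
print(M().round(2))
while th>42:
    th-=3;go(th);m=M();print(th,m.round(2))
    if m[0]>.55 or abs(m[1:3]).max()>15:break
d={n:r.snapshot(n) for n in("top","side")};st=r.sense();pickle.dump((d,st,th),open("s4.pkl","wb"));print(st["clock"],st["tcp_pos"],st["orientation"])
E
```

```text
[ 0.   -0.18  1.08 -0.85  0.03]
108 [-0.04  0.51 -0.64 -0.96 -0.01]
105 [ 0.01  1.17 -2.86 -1.32  0.05]
102 [-0.05  1.83 -5.03 -0.9   0.04]
99 [-0.09  1.98 -5.18 -0.95  0.04]
96 [-0.06  1.56 -5.2  -0.8   0.06]
93 [-0.08  1.16 -4.99 -0.9   0.02]
90 [-0.05  0.81 -5.03 -0.87  0.04]
87 [-0.06  0.58 -5.44 -0.83  0.04]
84 [-0.05  0.26 -5.49 -0.44  0.04]
81 [-0.09  0.28 -5.47 -0.79  0.04]
78 [-0.09  0.05 -5.37 -0.29  0.04]
75 [-0.07 -0.23 -5.25 -0.37  0.06]
72 [-0.04 -1.08 -5.25 -0.61  0.02]
69 [-0.08 -0.88 -5.26 -0.44  0.04]
66 [-0.07 -0.93 -4.83 -0.11  0.05]
63 [-0.08 -1.46 -5.5  -0.16  0.05]
60 [ 0.65 -3.99 -4.62  0.64  0.51]
18.4167 [0.4863776  0.38410132 0.25776544] [-1.79857384e+02  1.22350325e-01  6.01664040e+01]
```

```bash
python3 - <<'E'
from meas import *
d,st,th=pickle.load(open("s4.pkl","rb"))
t=d["top"]["frame"][190:270,170:250];q=d["side"]["frame"][250:330,335:415]
cv2.imwrite("pics/seat.png",np.hstack([cv2.resize(x,(400,400),interpolation=cv2.INTER_CUBIC) for x in(t,q)])[:,:,::-1])
T=d["top"];b=(205,236,222,255);W=nut(T,b);print(W.min(0)/2+W.max(0)/2,hexang(W))
E
```

```text
[0.43145208 0.28535849] (np.float32(5.3010917), np.float32(0.78783584))
```

View pics/seat.png

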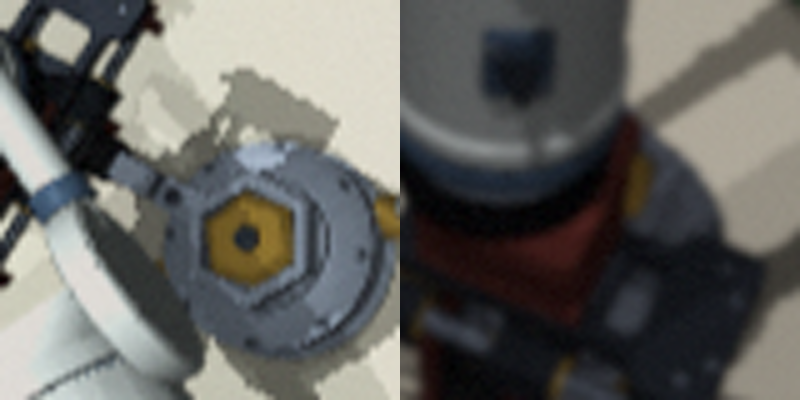

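The nut has turned from 111° to about 65° and reached its seat, with the wrench still straight (pin at crop (172,195), stud at (246,237)). Now I'll fold about the pin in small steps, watching the moment about the pin.

```bash
cat >> turn.py <<'E'
def Mp(th,n=5):
    P=C+.049*u(th);L=[]
    for _ in range(n):
        r.wait(.02);s=r.sense();F=s["contact_force"];q=s["tcp_pos"][:2]-P
        L.append([q[0]*F[1]-q[1]*F[0]+s["torque"][2],*F,s["torque"][2],s["orientation"][2]])
    return np.mean(L,0)
E
python3 - <<'E'
from turn import *
th=60
for phi in(0,1.5,3,4.5,6,7.5,9):
    go(th,phi,sp=.03);m=Mp(th);print(phi,m.round(2))
d={"top":r.snapshot("top")};st=r.sense();pickle.dump((d,st,th,phi),open("s5.pkl","wb"));print(st["clock"],st["tcp_pos"],st["orientation"])
t=d["top"]["frame"][190:260,180:260]
cv2.imwrite("pics/fold.png",cv2.resize(t,(640,560),interpolation=cv2.INTER_CUBIC)[:,:,::-1])
E
```

```text
0 [ 0.57 -3.82 -4.61  0.08  0.5  60.16]
1.5 [ 0.65 -4.23 -4.42  0.9   0.56 58.67]
3 [ 0.66 -4.47 -4.65  0.64  0.57 57.17]
4.5 [ 0.65 -4.53 -4.18  0.35  0.55 55.68]
6 [ 0.67 -4.51 -4.09  0.42  0.58 54.18]
7.5 [ 0.68 -4.22 -3.71  0.95  0.6  52.68]
9 [ 0.71 -4.25 -3.7   0.87  0.64 51.19]
20.8 [0.49475808 0.37844299 0.25774544] [-1.79850087e+02  1.36989283e-01  5.11950845e+01]
```

View pics/fold.png

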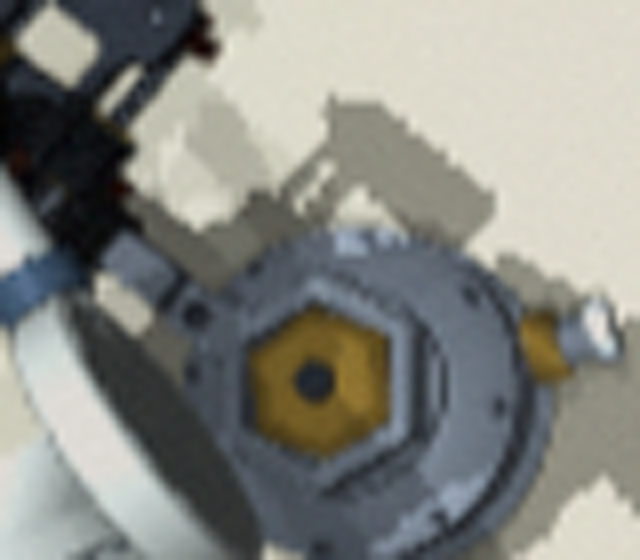

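```bash
python3 - <<'E'
from meas import *
d,st,th,phi=pickle.load(open("s5.pkl","rb"));T=d["top"]
f=lambda x,y,z:ray(T,180+(x+.5)/8-.5,190+(y+.5)/8-.5,z)[:2]
s=f(315,380,.105)
for z in(.094,.098):
    p=f(196,315,z);v=p-s;print(z,s,p,np.hypot(*v),np.degrees(np.arctan2(v[1],v[0])))
    n=f(145,265,z);v=n-p;print("neck",np.degrees(np.arctan2(v[1],v[0])))
d0,_,_=pickle.load(open("s4.pkl","rb"));T=d0["top"]
g=lambda x,y,z:ray(T,170+(x+.5)/5-.5,190+(y+.5)/5-.5,z)[:2]
s=g(246,237,.105);p=g(172,195,.096);v=p-s;print("before",np.hypot(*v),np.degrees(np.arctan2(v[1],v[0])))
for b,TT in(((205,236,222,255),d["top"]),):
    W=nut(TT,b);print(hexang(W))
E
```

```text
0.094 [0.43016557 0.28201275] [0.45479274 0.3272436 ] 0.05150075247811501 61.432714196590226
neck 45.74186989007741
0.098 [0.43016557 0.28201275] [0.45434072 0.32603222] 0.050221027568818515 61.224748404590414
neck 45.741869890077275
before 0.05107355870672489 60.47302246907442
(np.float32(4.5816145), np.float32(0.78462714))
```

Fold is about 9.5° (0.16 rad): ring 61°, handle 51°, and the pin moment has plateaued. I'll add one degree, unload, centre in the play and lift off.

```bash
python3 - <<'E'
from turn import *
th=60
go(th,10,sp=.03);print("click",Mp(th).round(2))
for phi in(7,4,2,0): go(th,phi,sp=.04)
print(Mp(th).round(2))
k=0
while th<72:
    th+=1.5;go(th,sp=.04);m=M();print(th,m.round(2))
    if abs(m[4])<.1: k+=1
    if k==3: break
st=r.sense();F=st["contact_force"];rad=F[:2]@u(th);print("radial",rad)
for i in range(5):
    if abs(rad)<1.5:break
    C+=u(th)*np.sign(rad)*.0006   # ease the ring off the flat it leans on
    go(th,sp=.02);m=M();rad=m[1:3]@u(th);print(C,rad)
for z in np.arange(.261,.2901,.004):
    go(th,z=z,sp=.04);m=M(3);print(z.round(4),m.round(2))
    if m[3]<-15: print("stuck");break
s=r.snapshot("top");pickle.dump((s,r.sense(),th,C),open("s6.pkl","wb"));print(r.sense()["clock"])
import meas
E
```

```text
click [ 0.71 -4.21 -3.44  0.45  0.64 50.19]
[ 0.62 -4.31 -4.56  0.84  0.52 60.18]
61.5 [ 0.37 -2.72 -4.91  0.25  0.36]
63.0 [ 0.19 -2.2  -4.78  0.01  0.21]
64.5 [ 0.2  -2.9  -4.6  -0.62  0.12]
66.0 [ 0.18 -2.96 -3.59 -0.83  0.03]
67.5 [ 0.12 -2.21 -1.86 -1.38 -0.03]
69.0 [ 0.05 -0.57 -0.02 -1.68 -0.01]
radial 0.007640296945752028
0.261 [-0.05  0.54  0.13 -3.96  0.  ]
0.265 [-0.06  0.4  -0.32 -3.74 -0.01]
0.269 [ 0.07 -0.44  0.49 -3.74  0.  ]
0.273 [ 0.02 -0.26 -0.32 -3.74  0.  ]
0.277 [ 0.03 -0.28  0.31 -3.33 -0.02]
0.281 [ 0.04 -0.15  0.62 -3.71  0.  ]
0.285 [-0.06  0.24 -0.22 -4.24 -0.02]
0.289 [ 0.02 -0.51 -0.05 -3.91 -0.03]
26.7667
```

It lifted off freely. Laying it back on the mat.

```bash
python3 - <<'E'
from turn import *
s,st,th,C=pickle.load(open("s6.pkl","rb"))
go(th,z=.32,sp=.12)
g=np.array([.4442,-.2428]);o=[180,0,10.2]
r.reach([*g,.315],o);r.servo_line([*g,.205],speed=.12)
for z in np.arange(.200,.1859,-.0015):
    r.servo_line([*g,z],speed=.03);f=M(3)[3];print(z.round(4),f.round(2))
    if f>-1.5:break
r.let_go();r.wait(.3);r.servo_line([*g,.32],speed=.12)
r.reach([.183,-.50,.405],[180,0,17]);r.wait(.3)
d={n:r.snapshot(n) for n in("top","side")};pickle.dump(d,open("s7.pkl","wb"));print(r.sense()["clock"],r.sense()["opening"])
from meas import nut,hexang
W=nut(d["top"],(205,236,222,255));print("nut",hexang(W))
t=d["top"]["frame"][120:310,190:460];q=d["side"]["frame"][130:330,220:440]
cv2.imwrite("pics/end.png",np.hstack([cv2.resize(t,(426,300)),cv2.resize(q,(330,300))])[:,:,::-1])
E
```

```text
0.2 -3.22
0.1985 -3.74
0.197 -3.76
0.1955 -3.34
0.194 -3.95
0.1925 -3.5
0.191 -3.66
0.1895 -2.87
0.188 6.36
37.7167 0.08767756501034144
nut (np.float32(10.151918), np.float32(0.75155544))
```

View pics/end.png

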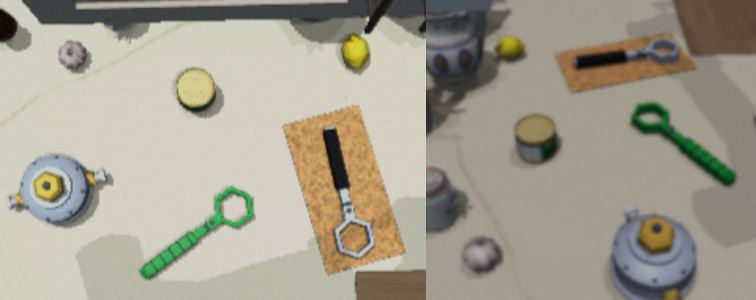

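The wrench lies straight and flat on the mat, and the bystanders are where they were. The nut is 41° on from its start, so its joint is above -0.05 rad.

```bash
python3 -c "
from station import r
print(r.hand_in())"
```

```text
the job is handed in; nothing more can be done
None
```

The job is handed in, with no verdict returned: the wrench clicked on the nut at an estimated fold of 0.16–0.18 rad, the nut is left tight at about 41° clockwise of its start, and the wrench lies flat on the mat with the tin, garlic and lemon undisturbed.

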